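# Park the lid press and draw out the packed container

### The job

The lid press is still screwed down on a packed side-dish container. Turn its handwheel anticlockwise, letting your hand rise with it, until the stop collar on the screw comes up hand-tight against the bush under the crosshead, firm but never forced; then let go of the wheel, draw that container straight out through the open front until it is completely clear of the press, and leave it standing on the table without disturbing the other things.

Things in the scene. Friction and masses are not known exactly. Their poses are not given: they have to be found in the camera images.
- press: A small stainless two-post screw press, bolted down. Origin on the table, straight under the screw axis, z up; its open front looks along its own -x. Posts (20 mm thick) stand 78 mm to either side along its y. Feet 12 mm high run from 55 mm before to 75 mm behind the origin, 65 to 91 mm to either side. Anticlockwise from above raises wheel, screw, collar and foot together by 30 mm a turn.
- crosshead: The fixed steel bar across the two posts, 38 mm deep, 190 mm wide, 20 mm high, that the screw passes through; origin at the centre of its underside, 98 mm above the table, on the screw axis. Its nuts rise no more than 28 mm above its underside. A worn brass bush round the screw, 28 mm in diameter, stands 1 to 5 mm proud of its underside: how far is not known. The collar stops on this bush.
- stem: The screw (15 mm thick) and the white round foot at its lower end (48 mm in diameter, 10 mm high) that holds the lid down. Origin at the centre of the foot's underside, z up; it rises without turning. At the start the foot lies just on the lid panel, inside the lid's raised rim (4 mm high), and so holds the container in.
- collar: The dark round stop collar clamped on the screw between foot and crosshead, 34 mm in diameter, 8 mm high, set at a different height each time. Origin at the centre of its top face, which at the start is 13 to 19 mm under the crosshead's bar.
- collar_top (a point): Centre of the stop collar's top face, which meets the brass bush under the crosshead.
- packed_mid (a point): Centre, half-way up (27 mm), of the packed container under the press: white lidded plastic box 170 mm long (its x), 64 mm wide at the lid (its y; body 58 mm), 54 mm high, 0.25 to 0.5 kg, on the table. The grey lid is its top 14 mm. It lies along the press's x, centre 55 mm in front of the screw axis: its front 80 mm stick out free, to be gripped across the width from above.
- packed: The same packed container; origin at the centre of its underside, x along its length, z up.
- spare: A second container just like it, 170 by 64 by 54 mm, standing beside the press on the press's -y side; leave it alone. Origin at the centre of its underside, x along its length.
- sauce_tub: A small round lidded tub, 76 mm in diameter and 45 mm high, behind the press; leave it alone. Origin at the centre of its underside.
- soup_tub1: A large round white lidded tub, 164 mm in diameter and 85 mm high, away to the right; leave it alone. Origin at the centre of its underside.
- soup_tub2: A round white lidded tub, 148 mm in diameter and 80 mm high, away to the right; leave it alone. Origin at the centre of its underside.
- mug: A white mug, 80 mm in diameter and 90 mm high, to the left; leave it alone. Origin at the centre of its underside.
- oil: An amber glass oil bottle, 60 mm in diameter and 190 mm tall, to the left; leave it alone. Origin at the centre of its underside.
- spoon: A steel spoon 220 mm long lying to the right; leave it alone. Origin at its middle.
- wheel_mid (a point): Middle of the dark steel handwheel, half-way up its rim, on the screw axis, turning with it, 153 mm up at the start. Eight-sided rim, 62 mm across flats (67 across corners), flats square to its own x and y and half-way between; 14 mm high, 28 mm free below. Drag 0.15 N m; stays where left. At the stop a further 0.15 to 0.35 N m is hand-tight (20 N on the collar per 0.1 N m), over 0.45 forced.
There are look-alikes about, which are no part of the job. What is shaped like the press but pink or purple is not meant.

How it is judged:
On the way, in this order (a step that is already met when the one before it is completed fails the run):
1. the stop collar is hand-tight under the crosshead's bush: it presses on it with more than 25 N (contact force between collar and crosshead above 25 N), for 0.2 s.
2. the packed container is drawn clear of the front of the press (x of packed_mid in the frame of press below -0.138 m), for 0.2 s.
At the end, for the whole second after the job is handed in: The collar's top face is within 6.5 mm of the crosshead's underside; the packed container stands upright (within 0.08 rad) and still on the table in front of the press, its centre 138 to 320 mm before the screw axis and within 60 mm of the middle line (z of collar_top in the frame of crosshead above -0.0065 m and x of packed_mid in the frame of press between -0.32 and -0.138 m and y of packed_mid in the frame of press between -0.06 and 0.06 m and height (world z) of packed_mid below 0.031 m and angle between packed_mid's own z axis and vertical below 0.08 rad and linear speed of packed below 0.01 m/s); the robot touches nothing.
It fails at once if the collar is forced against the crosshead's bush (over 110 N) (contact force between collar and crosshead above 110 N).
It fails at once if the container is dragged or forced against the press's foot (over 20 N) (contact force between stem and packed above 20 N).
It fails at once if another thing is disturbed (moved over 30 mm) (distance of any of spare, sauce_tub, soup_tub1, soup_tub2, mug, oil, spoon from where it was at the start of the episode above 0.03 m).
It also fails if it takes over 72 s, if anything falls off the work surface, if the arm or the gripper's body presses on something with over 40 N, if the wrist force passes 120 N, or if a joint passes its speed limit or range.

### The arm

A 6-joint arm with a two-finger parallel gripper is mounted at the origin on the work surface. World frame = base frame: x ahead of the robot, y to its left, z up, the work surface at z = 0. Lengths are in m, angles in rad, forces in N, time in s.
With the tool pointing down it reaches from about 0.3 to 0.875 m from the base axis. Payload 6.4 kg.
Tool frame: the origin (TCP) lies midway between the tips of the shut fingers; the grasp point (between the pads) lies 19 mm behind it; z points along the fingers, y is the line along which they close (so a half turn about z gives the same grasp; the last joint's range is limited). The gripper opens to 85 mm and grips with 20 to 120 N. Pads are 22 mm wide; open, the fingers measure 114 mm over their backs; the gripper's body (76 mm by 85 mm) begins 54 mm behind the grasp point. The pads swing forward as they close: fully open they stand 13 mm farther back than shut.
Start: joints at [-1.319, 0.181, 1.607, -0, 1.354, -0.206], TCP at [0.254, -0.516, 0.195] pointing down, gripper open.
Joint ranges: [-2.99, 2.99], [-0.89, 2.07], [0.3, 2.58], [-1.14, 4.28], [0, 2.63], [-3.12, 3.12]. Speed limits (rad/s): [2.57, 2.57, 3.01, 3.14, 3.14, 3.14].

### API

Orientations are given as a unit quaternion [w, x, y, z].
In Python, from bench import sensors, vision, ctrl gives the robot as it stands.
- The arm moves only by the tool carry_out, never from a script. Its argument "deltas" is text: rows parted by semicolons, each of 7 numbers parted by spaces: the shift along the tool's x, y, z in mm, then the turn, a rotation vector about the tool's x, y, z in rad, then the closure, from 0 (fully open) to 1 (shut). In form: tx ty tz ax ay az claw; .... A call has 1 to 12 rows; each row is the pose to reach, as a shift and turn from the pose commanded when the call began, along the tool's axes at that moment; what a row does not reach only later rows make up. A row lasts 1/8 s, in which the tool goes at most 62.5 mm and 10.7 degrees, less where a joint would pass 70% of its speed; a pose out of reach is approached as far as the arm can. A call with a gripper value outside its range is refused whole. The fingers move at their own pace and stop on an object; the grip force is fixed at half the most. Time passes only in rows, so rows that repeat a pose let the fingers close. It gives the time, the measured TCP pose, the force, the opening and the grip force at its end, in the units of the state.
- sensors.get_obs(): the state, without advancing time (a new reading comes with each control period).
- vision.camera(name): name is "side" or "top"; returns the picture (420x560x3 uint8, blue, green, red); there is no depth.
- vision.camera_model(name): a dict with "K" (3x3 intrinsics, pixels), "k1" (the pictures are not rectified: a ray, as slopes to the right and down, at radius r is drawn at 1 + k1 r^2 times it, then the intrinsics apply), "extrinsics" (4x4, takes a point from world to camera coordinates). Camera axes: x right, y down, z forward; pixel columns grow to the right and rows downward; lengths in m; the calibration is good to about 2 mm. A picture is of the moment at which its call begins. camera_model takes no time and is no camera call.
- ctrl.hand_in(): hands the job in; it is judged then, once.
The state is a dict: "time_s": time; "q": joint angles; "dq": joint speeds; "joint_efforts": joint torques, N m; "eef_pos": TCP position; "eef_rot": TCP orientation; "wrist_force": force on the tool from outside, world axes, zero at the start; "torque": the same for the moment, N m; "opening": opening from 0.0 (shut) to 1.0 (fully open); "grasp_force": force on a finger pad.
Only numpy, scipy, OpenCV 4.12 (cv2) and the standard library are available. Lean on these libraries where they do the work, as an engineer would, in place of code of your own. Each camera call takes 0.05 s, during which the arm holds its last target. There are 200 camera calls.

## Working session

There is one attempt and no reset: what is moved stays moved. The work goes in short steps, Python scripts to look and compute and a tool call to move; the robot and the scene stay as the last step left them, time stands still between calls to the robot, and variables do not carry over. Pictures are saved under pics/ and viewed, at most 10 in all, crops included, and the job is handed in when it is done.

Besides the shell and the picture viewer there is one more tool, called after "Emit:" by a JSON object that holds its "op" and its "data", one argument or row to a line. carry_out: Moves the arm, as the interface text tells. Its arguments: {"type":"object","properties":{"deltas":{"type":"string"}},"required":["deltas"]}

```bash
mkdir -p pics; ls; python3 - <<'E'
from bench import sensors, vision
import cv2,numpy as np
for n in ("top","side"):
    im=vision.camera(n); cv2.imwrite(f"pics/{n}0.png",im)
    m=vision.camera_model(n); print(n,np.round(m["K"],1).tolist(),m["k1"],np.round(m["extrinsics"],4).tolist())
o=sensors.get_obs(); print(o)
E
```

```text
pics
top [[520.5, 0.0, 277.9], [0.0, 520.5, 217.6], [0.0, 0.0, 1.0]] 0.030503256082523546 [[0.0212, -0.9998, -0.0062, -0.0126], [-0.9947, -0.0205, -0.1012, 0.5318], [0.101, 0.0083, -0.9949, 1.7112], [0.0, 0.0, 0.0, 1.0]]
side [[391.3, 0.0, 281.0], [0.0, 391.3, 213.3], [0.0, 0.0, 1.0]] -0.031014135838156487 [[-0.8948, -0.4465, -0.0058, 0.4589], [-0.3159, 0.6423, -0.6983, 0.2573], [0.3155, -0.623, -0.7157, 0.9614], [0.0, 0.0, 0.0, 1.0]]
{'time_s': 0.1, 'q': array([-1.31928136e+00,  1.81510637e-01,  1.60790589e+00,  1.60112619e-06,
        1.35376152e+00, -2.06303815e-01]), 'dq': array([-0.00138097, -0.00266952, -0.00386753, -0.00166261, -0.00172794,
        0.00048296]), 'joint_efforts': array([-1.70119811e-04, -4.45880556e+01, -3.52235913e+01, -3.79487174e-04,
        4.15825038e-03,  7.94761036e-06]), 'eef_pos': array([ 0.25402184, -0.51524117,  0.19395061]), 'eef_rot': array([-7.92513592e-04,  9.73914184e-01,  2.26915258e-01, -1.71364327e-05]), 'wrist_force': array([ 0.01061169, -0.64783015,  0.4079108 ]), 'torque': array([-0.02310863,  0.0176501 ,  0.00578948]), 'grasp_force': 0.0, 'opening': 0.9982691828031105}
```

View pics/top0.png

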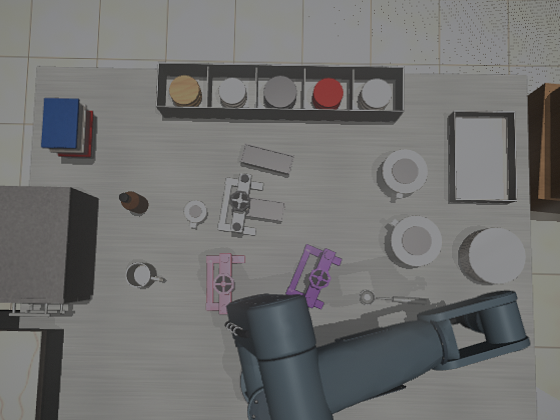

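View pics/side0.png

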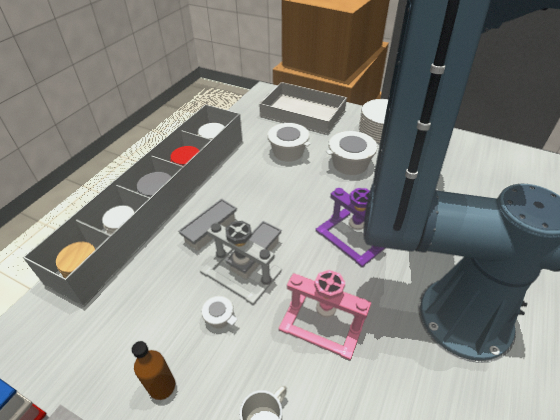

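The grey press is near top (240,200). Its container sticks out to image right (world −y), and the spare is at (267,158). I'll look at enlarged crops next.

```bash
cat > h.py <<'E'
import numpy as np,cv2
from bench import vision
def proj(n,P):
    m=vision.camera_model(n);E=np.array(m["extrinsics"]);K=np.array(m["K"])
    c=np.atleast_2d(P)@E[:3,:3].T+E[:3,3];s=c[:,:2]/c[:,2:];r2=(s**2).sum(1,keepdims=True)
    s=s*(1+m["k1"]*r2);return s*[K[0,0],K[1,1]]+K[:2,2]
def back(n,uv,z):
    from scipy.optimize import fsolve
    return fsolve(lambda p:(proj(n,[p[0],p[1],z])[0]-uv),[.6,0])
E
python3 - <<'E'
import cv2
a=cv2.imread('pics/top0.png')[140:245,190:310]; b=cv2.imread('pics/side0.png')[195:305,170:290]
a=cv2.resize(a,None,fx=5.5,fy=5.5,interpolation=cv2.INTER_CUBIC);b=cv2.resize(b,None,fx=5.4,fy=5.4,interpolation=cv2.INTER_CUBIC)
cv2.imwrite('pics/ta.png',a);cv2.imwrite('pics/sa.png',b)
E
```

```text
(no output)
```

View pics/ta.png

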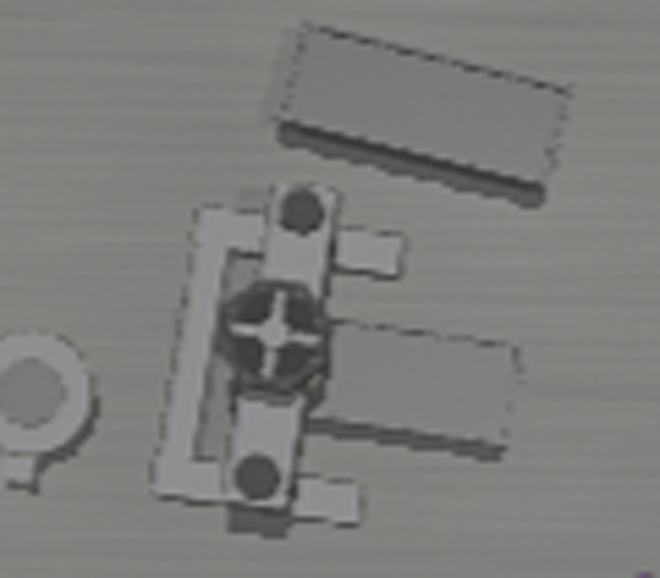

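View pics/sa.png

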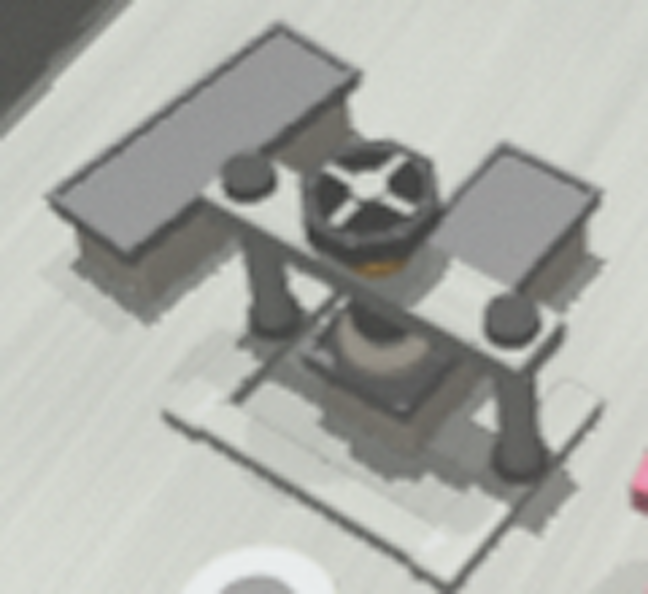

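```bash
python3 - <<'E'
from h import *
T=lambda x,y:np.array([(x+.5)/5.5-.5+190,(y+.5)/5.5-.5+140])
S=lambda x,y:np.array([(x+.5)/5.4-.5+170,(y+.5)/5.4-.5+195])
A=back('top',T(302,210),.126);B=back('top',T(257,475),.126)
print('nuts top',A,B,np.hypot(*(A-B)),(A+B)/2)
A2=back('side',S(249,172),.126);B2=back('side',S(513,312),.126)
print('nuts side',A2,B2,np.hypot(*(A2-B2)),(A2+B2)/2)
d=B-A;print('press yaw (x-axis)',np.degrees(np.arctan2(d[1],d[0])-np.pi/2)) 
d=B2-A2;print('side yaw',np.degrees(np.arctan2(d[1],d[0])-np.pi/2)) 
print('hub',back('top',T(274,335),.16),back('side',S(370,188),.16))
for n,f,P in(('top',T,[(331,320),(520,347),(503,446),(322,418)]),('side',S,[(506,147),(600,193),(522,282)])):
  for p in P: print('lid',n,back(n,f(*p),.054).round(4))
for n,f,P in(('top',T,[(236,328),(314,341),(281,295),(267,374)]),('side',S,[(330,161),(410,217),(403,162),(336,214)])):
  Q=[back(n,f(*p),.16) for p in P]
  print('spokes',n,[np.degrees(np.arctan2(*(Q[i+1]-Q[i])[::-1])).round(1) for i in(0,2)])
E
```

```text
nuts top [0.64670671 0.10637688] [0.49279266 0.127861  ] 0.15540624763324604 [0.56974968 0.11711894]
nuts side [0.64663319 0.10733199] [0.49329621 0.12653011] 0.15453413224445578 [0.5699647  0.11693105]
press yaw (x-axis) 82.05370216607832
side yaw 82.8635792114638
hub [0.5691425  0.11761663] [0.57111881 0.11559603]
lid top [0.593  0.0925]
lid top [ 0.579  -0.0212]
lid top [ 0.5192 -0.0122]
lid top [0.5338 0.0963]
lid side [ 0.5786 -0.0193]
lid side [ 0.5194 -0.0121]
lid side [0.5277 0.0582]
spokes top [np.float64(-98.3), np.float64(171.7)]
spokes side [np.float64(165.2), np.float64(74.9)]
```

Press axis is about (0.570, 0.117) and yaw is about 82.4°. I still need the wheel phase (spoke harmonic), the collar height profile and the move to the pre-grasp.

```bash
cat >> h.py <<'E'
from scipy.spatial.transform import Rotation as R
from bench import sensors
def delta(p,tooly_deg,pos=None,rot=None):
    """shift (mm) & rotvec in current tool axes to reach p, pointing down, tool y yaw deg (tool x = yaw+90)"""
    o=sensors.get_obs();pos=o['eef_pos'];w,x,y,z=o['eef_rot'];r=R.from_quat([x,y,z,w])
    a=np.radians(tooly_deg);Y=np.array([np.cos(a),np.sin(a),0]);Z=np.array([0,0,-1.]);X=np.cross(Y,Z)
    g=R.from_matrix(np.c_[X,Y,Z]);return (r.inv().apply(np.array(p)-pos)*1000).round(1),(r.inv()*g).as_rotvec().round(4)
E
python3 - <<'E'
from h import *
for n,c in(('top',(.5695,.117)),('side',(.5705,.1163))):
  im=cv2.cvtColor(cv2.imread(f'pics/{n}0.png'),cv2.COLOR_BGR2GRAY).astype(np.float32)
  t=np.radians(np.arange(0,360,2))
  for z in(.157,.160):
   for rad in(.012,.016,.02):
    q=proj(n,np.c_[c[0]+rad*np.cos(t),c[1]+rad*np.sin(t),0*t+z]).astype(np.float32)
    v=cv2.remap(im,q[:,:1],q[:,1:],cv2.INTER_LINEAR)[:,0]
    f=(v*np.exp(-4j*t)).mean();print(n,z,rad,'phase',round(np.degrees(-np.angle(f))/-4%90,1),round(abs(f),1))
z=np.arange(.05,.1,.002);cam=np.array([0,0,0])
E_=np.array(vision.camera_model('side')['extrinsics']);C=-E_[:3,:3].T@E_[:3,3];d=C[:2]-[.57,.117];d/=np.hypot(*d)
for rad in(.017,.024):
  q=proj('side',np.c_[np.tile([.57,.117]+d*rad,(len(z),1)),z]).astype(np.float32)
  print(rad,[(round(a*1000),int(b),round(float(w[1]),1)) for a,b,w in zip(z,cv2.remap(im,q[:,:1],q[:,1:],cv2.INTER_LINEAR)[:,0],q)])
print(C)
print(delta((.254,-.516,.30),-63.8),delta((.57,.117,.26),-100))
E
```

```text
top 0.157 0.012 phase 8.1 16.7
top 0.157 0.016 phase 7.5 15.6
top 0.157 0.02 phase 7.9 12.6
top 0.16 0.012 phase 8.1 17.5
top 0.16 0.016 phase 7.3 15.7
top 0.16 0.02 phase 7.9 12.6
side 0.157 0.012 phase 8.1 11.0
side 0.157 0.016 phase 8.0 17.8
side 0.157 0.02 phase 7.7 19.0
side 0.16 0.012 phase 8.2 23.4
side 0.16 0.016 phase 7.8 26.3
side 0.16 0.02 phase 7.9 22.9
0.017 [(50, 125, 262.9), (52, 132, 262.4), (54, 139, 261.9), (56, 142, 261.5), (58, 145, 261.0), (60, 144, 260.5), (62, 144, 260.0), (64, 136, 259.6), (66, 129, 259.1), (68, 116, 258.6), (70, 103, 258.1), (72, 90, 257.7), (74, 78, 257.2), (76, 72, 256.7), (78, 69, 256.2), (80, 70, 255.7), (82, 71, 255.2), (84, 74, 254.8), (86, 78, 254.3), (88, 82, 253.8), (90, 88, 253.3), (92, 92, 252.8), (94, 93, 252.3), (96, 94, 251.8), (98, 94, 251.3)]
0.024 [(50, 95, 265.0), (52, 102, 264.5), (54, 109, 264.1), (56, 114, 263.6), (58, 120, 263.1), (60, 128, 262.7), (62, 136, 262.2), (64, 140, 261.7), (66, 143, 261.2), (68, 144, 260.8), (70, 144, 260.3), (72, 140, 259.8), (74, 132, 259.3), (76, 123, 258.8), (78, 109, 258.4), (80, 96, 257.9), (82, 83, 257.4), (84, 73, 256.9), (86, 70, 256.4), (88, 69, 255.9), (90, 71, 255.4), (92, 72, 254.9), (94, 76, 254.4), (96, 80, 254.0), (98, 86, 253.5)]
[0.18858603 0.63858178 0.87046882]
(array([  -0.3,    0.5, -106.1]), array([-0.0016, -0.0003,  0.0005])) (array([ 562.9, -427.6,  -65.2]), array([-1.600e-03,  2.000e-04,  6.324e-01]))
```

Wheel flat phase is 82°, and the collar bottom is at about z 0.07, so I expect 12–18 mm of rise (145–215°). Moving now.

Emit:
{"op": "carry_out", "data": {
  "deltas": "0 0 -60 0 0 0 0; 0 0 -106 0 0 0 0; 563 -428 -106 0 0 0.6 0; 563 -428 -106 0 0 0.6 0; 563 -428 -106 0 0 0.6 0; 563 -428 -106 0 0 0.6 0; 563 -428 -106 0 0 0.6 0; 563 -428 -106 0 0 0.6 0; 563 -428 -106 0 0 0.6 0; 563 -428 -106 0 0 0.6 0; 563 -428 -106 0 0 0.6 0; 563 -428 -106 0 0 0.6 0"
}}

```text
time_s: 1.6
eef_pos: [0.5318, 0.0416, 0.3006]
eef_rot: [0.0, 0.997, -0.071, -0.0]
wrist_force: [1.7, -0.8, -0.4]
opening: 1.001
grasp_force: 0.0
```

Emit:
{"op": "carry_out", "data": {
  "deltas": "0 0 0 0 0 0 0"
}}

```text
time_s: 1.72
eef_pos: [0.5318, 0.0436, 0.3]
eef_rot: [-0.001, 0.998, -0.068, -0.001]
wrist_force: [-0.9, 0.2, -0.8]
opening: 0.997
grasp_force: 0.0
```

```bash
python3 - <<'E'
from h import *
o=sensors.get_obs();print(o['q'].round(3),o['eef_pos'],o['wrist_force'],o['torque'])
print(delta((.57,.117,.2),-98),delta((.57,.117,.128),-98))
E
```

```text
[-1.410e-01  1.900e-02  1.573e+00  1.000e-03  1.551e+00  1.565e+00] [0.53182799 0.04359141 0.29995658] [-0.88907937  0.16849684 -0.76836599] [-0.01709712  0.04098628 -0.01926801]
(array([ 28. , -77.8, 100. ]), array([-0.001 ,  0.0014,  0.0036])) (array([ 28.1, -77.7, 172. ]), array([-0.001 ,  0.0014,  0.0036]))
```

Emit:
{"op": "carry_out", "data": {
  "deltas": "28 -78 60 0 0 0 0; 28 -78 60 0 0 0 0; 28 -78 60 0 0 0 0; 28 -78 110 0 0 0 0; 28 -78 140 0 0 0 0; 28 -78 160 0 0 0 0; 28 -78 172 0 0 0 0; 28 -78 172 0 0 0 0; 28 -78 172 0 0 0 0"
}}

```text
time_s: 2.85
eef_pos: [0.571, 0.1123, 0.1302]
eef_rot: [0.0, 0.997, -0.071, 0.001]
wrist_force: [-0.4, 0.3, -0.3]
opening: 0.998
grasp_force: 0.0
```

```bash
python3 - <<'E'
from h import *
o=sensors.get_obs();print(o['q'].round(3),o['eef_pos'],o['wrist_force'],o['torque'])
a=vision.camera('top')[150:245,190:310];b=vision.camera('side')[195:300,170:290]
cv2.imwrite('pics/g.png',np.hstack([cv2.resize(x,(400,360),interpolation=cv2.INTER_CUBIC) for x in(a,b)]))
E
```

```text
[-0.01   0.259  1.65  -0.     1.231  1.704] [0.57101709 0.11231556 0.13017737] [-0.36035423  0.28910418 -0.32618224] [-0.0269271  -0.00337505  0.03816361]
```

View pics/g.png

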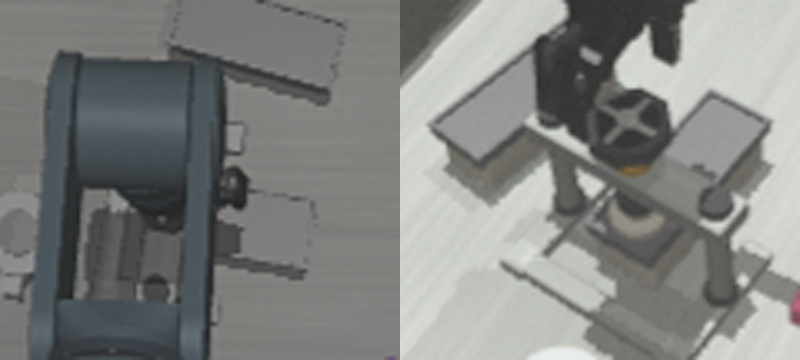

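The side view shows the wheel in clear sight with finger-like shapes at (540,115) and (665,50). I'll check those against the expected fingertip projections before closing.

```bash
python3 - <<'E'
from h import *
o=sensors.get_obs();p=o['eef_pos'];w,x,y,z=o['eef_rot'];M=R.from_quat([x,y,z,w]).as_matrix()
im=vision.camera('side')[120:300,150:330].copy();S=3.3
im=cv2.resize(im,None,fx=S,fy=S,interpolation=cv2.INTER_CUBIC)
def dot(P,c):
  q=(proj('side',P)[0]-[150,120]+.5)*S;cv2.circle(im,tuple(int(v) for v in q),4,c,-1);print(q.round())
for s in(1,-1):
  dot(p+M@[0,s*.0425,-.013],(0,0,255));dot(p+M@[0,s*.057,-.013],(0,255,255));dot(p+M@[0,s*.0425,-.073],(255,0,0))
dot([.57,.117,.16],(0,255,0));dot(p,(255,0,255))
cv2.imwrite('pics/g2.png',im)
E
```

```text
[331. 341.]
[343. 330.]
[326. 285.]
[260. 411.]
[247. 424.]
[251. 356.]
[293. 364.]
[298. 386.]
```

View pics/g2.png

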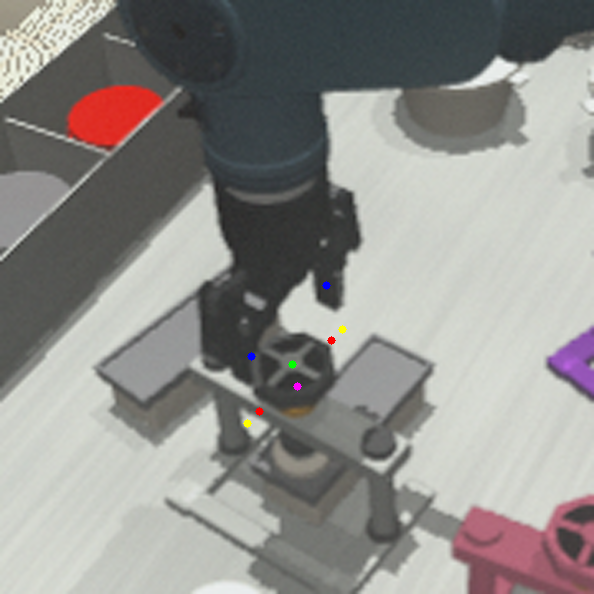

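The hand axis lines up, but the fingertips look higher than I modelled. Closing is harmless, and the opening will show whether the wheel is between the pads.

Emit:
{"op": "carry_out", "data": {
  "deltas": "0 0 0 0 0 0 0.15; 0 0 0 0 0 0 0.15; 0 0 0 0 0 0 0.25; 0 0 0 0 0 0 0.35; 0 0 0 0 0 0 0.4; 0 0 0 0 0 0 0.4"
}}

```text
time_s: 3.75
eef_pos: [0.5702, 0.1128, 0.1288]
eef_rot: [0.0, 0.997, -0.071, -0.0]
wrist_force: [0.4, -0.0, 0.0]
opening: 0.6
grasp_force: 0.0
```

```bash
python3 - <<'E'
from h import *
o=sensors.get_obs();print(o['eef_pos'],o['torque'],o['opening'])
im=vision.camera('side')[195:265,200:290]
cv2.imwrite('pics/g3.png',cv2.resize(im,None,fx=7,fy=7,interpolation=cv2.INTER_CUBIC))
E
```

```text
[0.57015326 0.11280063 0.1287643 ] [-0.03024088 -0.00482399 -0.08522661] 0.6001769082496495
```

View pics/g3.png

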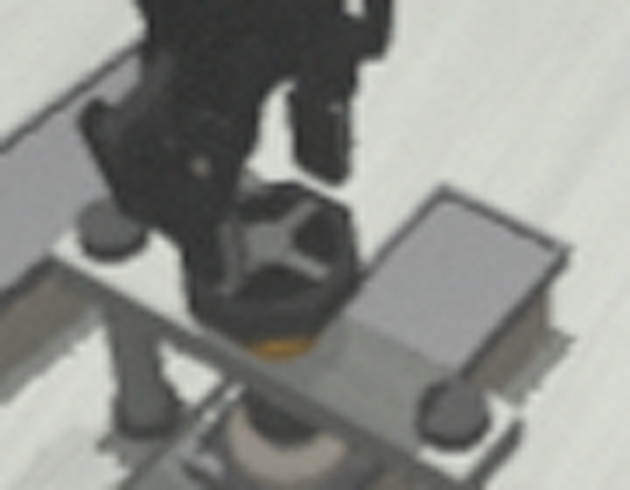

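At 51 mm opening there is no contact, so the pads are still above the wheel (tips at about z 0.165, hand centred). I'll reopen, correct y and go 28 mm lower; nothing lies under the fingers there.

Emit:
{"op": "carry_out", "data": {
  "deltas": "0 0 0 0 0 0 0; 0 0 -2 0 0 0 0; 0 -4 -2 0 0 0 0; 0 -4 -2 0 0 0 0; 0 -4 10 0 0 0 0; 0 -4 20 0 0 0 0; 0 -4 28 0 0 0 0; 0 -4 28 0 0 0 0; 0 -4 28 0 0 0 0"
}}

```text
time_s: 4.92
eef_pos: [0.5709, 0.1167, 0.1009]
eef_rot: [-0.0, 0.997, -0.071, 0.0]
wrist_force: [0.5, 0.4, 1.5]
opening: 0.996
grasp_force: 0.0
```

```bash
python3 - <<'E'
from h import *
o=sensors.get_obs();print(o['q'].round(4),o['eef_pos'],o['wrist_force'],o['torque'],o['opening'])
im=vision.camera('side')[190:270,195:295]
cv2.imwrite('pics/g4.png',cv2.resize(im,None,fx=7,fy=7,interpolation=cv2.INTER_CUBIC))
E
```

```text
[-0.0019  0.2968  1.6672  0.      1.1773  1.7111] [0.57092467 0.11670774 0.10091415] [0.51262136 0.3601609  1.47438499] [-0.01946146 -0.02823343 -0.00513804] 0.9959178276352453
```

View pics/g4.png

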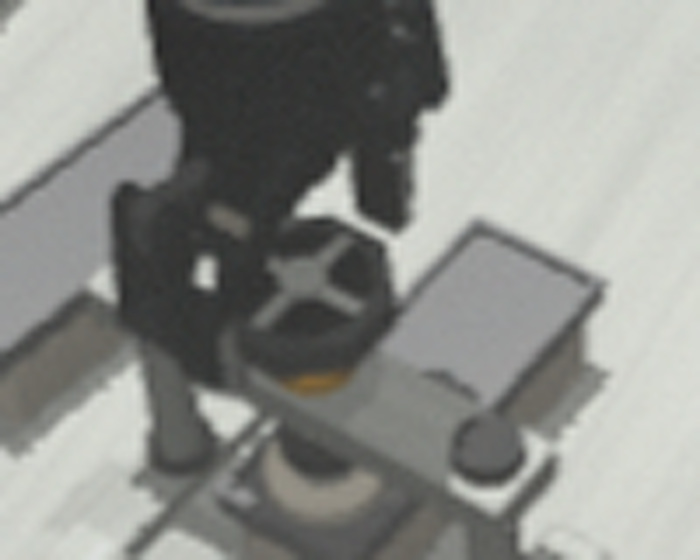

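Shown: the tips now straddle the wheel, near tip at (225,385) and far tip at (385,230) in the crop, real z about 0.143. The hand hangs about 29 mm higher than its reported TCP, an offset I'll carry forward. Next, 3 mm lower and grip.

Emit:
{"op": "carry_out", "data": {
  "deltas": "0 0 3 0 0 0 0; 0 0 3 0 0 0 0.15; 0 0 3 0 0 0 0.25; 0 0 3 0 0 0 0.4; 0 0 3 0 0 0 0.6; 0 0 3 0 0 0 1; 0 0 3 0 0 0 1; 0 0 3 0 0 0 1"
}}

```text
time_s: 5.98
eef_pos: [0.5709, 0.1168, 0.0983]
eef_rot: [-0.0, 0.997, -0.071, 0.0]
wrist_force: [-1.4, -0.1, 5.3]
opening: 0.714
grasp_force: 67.5
```

```bash
cat > s.py <<'E'
from h import *
o=sensors.get_obs();w,x,y,z=o['eef_rot'];M=R.from_quat([x,y,z,w]).as_matrix()
print('t',round(o['time_s'],2),'q6',o['q'][5].round(4),'e6',o['joint_efforts'][5].round(3),'p',(o['eef_pos']*1000).round(1),'F',o['wrist_force'].round(1),'T',o['torque'].round(3),'yaw_y',np.degrees(np.arctan2(M[1,1],M[0,1])).round(2),o['opening'].round(3),round(float(o['grasp_force']),1))
E
python3 s.py
```

```text
Traceback (most recent call last):
  File "s.py", line 3, in <module>
    print('t',round(o['time_s'],2),'q6',o['q'][5].round(4),'e6',o['joint_efforts'][5].round(3),'p',(o['eef_pos']*1000).round(1),'F',o['wrist_force'].round(1),'T',o['torque'].round(3),'yaw_y',np.degrees(np.arctan2(M[1,1],M[0,1])).round(2),o['opening'].round(3),round(float(o['grasp_force']),1))
                                                                                                                                                                                                                                              ^^^^^^^^^^^^^^^^^^
AttributeError: 'float' object has no attribute 'round'
```

Emit:
{"op": "carry_out", "data": {
  "deltas": "0 0 -0.3 0 0 -0.06 1; 0 0 -0.9 0 0 -0.18 1; 0 0 -1.4 0 0 -0.3 1; 0 0 -2.1 0 0 -0.45 1; 0 0 -2.9 0 0 -0.6 1; 0 0 -2.9 0 0 -0.6 1"
}}

```text
time_s: 6.72
eef_pos: [0.5708, 0.1173, 0.1012]
eef_rot: [-0.0, 0.974, 0.227, 0.0]
wrist_force: [-2.5, 1.7, 6.6]
opening: 0.712
grasp_force: 67.6
```

```bash
sed -i "s/o\['opening'\].round(3)/round(float(o['opening']),3)/" s.py; python3 s.py
```

```text
t 6.72 q6 1.1106 e6 -0.661 p [570.8 117.3 101.2] F [-2.5  1.7  6.6] T [0.388 0.453 0.066] yaw_y -63.73 0.712 67.6
```

Emit:
{"op": "carry_out", "data": {
  "deltas": "0 0 -0.8 0 0 -0.16 1; 0 0 -1.5 0 0 -0.32 1; 0 0 -2.3 0 0 -0.48 1; 0 0 -3.1 0 0 -0.64 1; 0 0 -3.8 0 0 -0.8 1; 0 0 -4.6 0 0 -0.96 1; 0 0 -5.3 0 0 -1.12 1; 0 0 -6.1 0 0 -1.28 1; 0 0 -6.9 0 0 -1.44 1; 0 0 -7.6 0 0 -1.6 1; 0 0 -7.6 0 0 -1.6 1"
}}

```text
time_s: 8.1
eef_pos: [0.5696, 0.1176, 0.1088]
eef_rot: [-0.001, 0.515, 0.857, -0.0]
wrist_force: [-6.8, 4.1, 9.6]
opening: 0.711
grasp_force: 68.1
```

```bash
python3 s.py
```

```text
t 8.1 q6 -0.4893 e6 -0.659 p [569.6 117.6 108.8] F [-6.8  4.1  9.6] T [ 0.426  1.159 -0.011] yaw_y 27.96 0.711 68.1
```

Emit:
{"op": "carry_out", "data": {
  "deltas": "0 0 -0.3 0 0 -0.07 1; 0 0 -0.3 0 0 -0.07 1"
}}

```text
time_s: 8.35
eef_pos: [0.5696, 0.1176, 0.1091]
eef_rot: [-0.001, 0.486, 0.874, -0.0]
wrist_force: [-7.2, 3.2, 9.5]
opening: 0.713
grasp_force: 68.1
```

```bash
python3 s.py
```

```text
t 8.35 q6 -0.5582 e6 -0.267 p [569.6 117.6 109.1] F [-7.2  3.2  9.5] T [0.431 1.166 0.004] yaw_y 31.91 0.713 68.1
```

Emit:
{"op": "carry_out", "data": {
  "deltas": "0 0 -0.3 0 0 -0.06 1; 0 0 -0.3 0 0 -0.06 1"
}}

```text
time_s: 8.6
eef_pos: [0.5696, 0.1176, 0.1094]
eef_rot: [-0.001, 0.459, 0.888, -0.0]
wrist_force: [-7.3, 2.5, 10.0]
opening: 0.715
grasp_force: 68.1
```

```bash
python3 s.py
```

```text
t 8.6 q6 -0.6181 e6 -0.225 p [569.6 117.6 109.4] F [-7.3  2.5 10. ] T [0.375 1.266 0.018] yaw_y 35.34 0.715 68.1
```

Emit:
{"op": "carry_out", "data": {
  "deltas": "0 0 -0.3 0 0 -0.06 1; 0 0 -0.3 0 0 -0.06 1"
}}

```text
time_s: 8.85
eef_pos: [0.5695, 0.1175, 0.1097]
eef_rot: [-0.001, 0.432, 0.902, -0.0]
wrist_force: [-7.2, 2.8, 9.5]
opening: 0.711
grasp_force: 68.1
```

```bash
python3 s.py
```

```text
t 8.85 q6 -0.6781 e6 -0.225 p [569.5 117.5 109.7] F [-7.2  2.8  9.5] T [0.314 1.272 0.016] yaw_y 38.77 0.711 68.1
```

Emit:
{"op": "carry_out", "data": {
  "deltas": "0 0 -0.3 0 0 -0.06 1; 0 0 -0.3 0 0 -0.06 1"
}}

```text
time_s: 9.1
eef_pos: [0.5695, 0.1175, 0.11]
eef_rot: [-0.001, 0.405, 0.914, -0.0]
wrist_force: [-8.6, 2.2, 9.7]
opening: 0.713
grasp_force: 68.1
```

```bash
python3 s.py
```

```text
t 9.1 q6 -0.7382 e6 -0.225 p [569.5 117.5 110. ] F [-8.6  2.2  9.7] T [ 0.381  1.298 -0.051] yaw_y 42.21 0.713 68.1
```

Emit:
{"op": "carry_out", "data": {
  "deltas": "0 0 -0.3 0 0 -0.06 1; 0 0 -0.3 0 0 -0.06 1"
}}

```text
time_s: 9.35
eef_pos: [0.5695, 0.1175, 0.1103]
eef_rot: [-0.001, 0.377, 0.926, -0.0]
wrist_force: [-7.7, 2.9, 10.6]
opening: 0.711
grasp_force: 68.1
```

```bash
python3 s.py
```

```text
t 9.35 q6 -0.7981 e6 -0.225 p [569.5 117.5 110.3] F [-7.7  2.9 10.6] T [0.253 1.313 0.057] yaw_y 45.65 0.711 68.1
```

Emit:
{"op": "carry_out", "data": {
  "deltas": "0 0 -0.3 0 0 -0.06 1; 0 0 -0.3 0 0 -0.06 1"
}}

```text
time_s: 9.6
eef_pos: [0.5694, 0.1174, 0.1106]
eef_rot: [-0.001, 0.349, 0.937, -0.0]
wrist_force: [-7.6, 1.7, 9.7]
opening: 0.709
grasp_force: 68.1
```

```bash
python3 s.py
```

```text
t 9.6 q6 -0.8581 e6 -0.225 p [569.4 117.4 110.6] F [-7.6  1.7  9.7] T [0.279 1.267 0.004] yaw_y 49.09 0.709 68.1
```

Emit:
{"op": "carry_out", "data": {
  "deltas": "0 0 -0.3 0 0 -0.05 1; 0 0 -0.3 0 0 -0.05 1"
}}

```text
time_s: 9.85
eef_pos: [0.5694, 0.1174, 0.1108]
eef_rot: [-0.001, 0.326, 0.945, -0.0]
wrist_force: [-8.7, 2.9, 9.5]
opening: 0.714
grasp_force: 68.1
```

```bash
python3 s.py
```

```text
t 9.85 q6 -0.908 e6 -0.181 p [569.4 117.4 110.8] F [-8.7  2.9  9.5] T [0.298 1.294 0.025] yaw_y 51.94 0.714 68.1
```

Emit:
{"op": "carry_out", "data": {
  "deltas": "0 0 -0.3 0 0 -0.06 1; 0 0 -0.3 0 0 -0.06 1"
}}

```text
time_s: 10.1
eef_pos: [0.5693, 0.1174, 0.1111]
eef_rot: [-0.001, 0.297, 0.955, -0.0]
wrist_force: [-7.5, 3.6, 9.2]
opening: 0.71
grasp_force: 68.1
```

```bash
python3 s.py
```

```text
t 10.1 q6 -0.9682 e6 -0.223 p [569.3 117.4 111.1] F [-7.5  3.6  9.2] T [0.252 1.317 0.053] yaw_y 55.39 0.71 68.1
```

Emit:
{"op": "carry_out", "data": {
  "deltas": "0 0 -0.3 0 0 -0.06 1; 0 0 -0.3 0 0 -0.06 1"
}}

```text
time_s: 10.35
eef_pos: [0.5693, 0.1173, 0.1114]
eef_rot: [-0.001, 0.269, 0.963, -0.0]
wrist_force: [-8.0, 1.9, 9.0]
opening: 0.712
grasp_force: 68.1
```

```bash
python3 s.py
```

```text
t 10.35 q6 -1.0281 e6 -0.223 p [569.3 117.3 111.4] F [-8.   1.9  9. ] T [ 0.273  1.308 -0.017] yaw_y 58.82 0.712 68.1
```

Emit:
{"op": "carry_out", "data": {
  "deltas": "0 0 -0.3 0 0 -0.06 1; 0 0 -0.3 0 0 -0.06 1"
}}

```text
time_s: 10.6
eef_pos: [0.5693, 0.1173, 0.1117]
eef_rot: [-0.001, 0.24, 0.971, -0.0]
wrist_force: [-7.2, 3.1, 9.0]
opening: 0.707
grasp_force: 68.1
```

```bash
python3 s.py
```

```text
t 10.6 q6 -1.0881 e6 -0.222 p [569.3 117.3 111.7] F [-7.2  3.1  9. ] T [0.214 1.281 0.008] yaw_y 62.26 0.707 68.1
```

Emit:
{"op": "carry_out", "data": {
  "deltas": "0 0 -0.3 0 0 -0.06 1; 0 0 -0.3 0 0 -0.06 1"
}}

```text
time_s: 10.85
eef_pos: [0.5693, 0.1172, 0.1119]
eef_rot: [-0.002, 0.21, 0.978, -0.0]
wrist_force: [-7.4, 1.6, 8.9]
opening: 0.715
grasp_force: 68.1
```

```bash
python3 s.py
```

```text
t 10.85 q6 -1.1481 e6 -0.222 p [569.3 117.2 111.9] F [-7.4  1.6  8.9] T [ 0.239  1.293 -0.018] yaw_y 65.7 0.715 68.1
```

Emit:
{"op": "carry_out", "data": {
  "deltas": "0 0 -0.3 0 0 -0.06 1; 0 0 -0.3 0 0 -0.06 1"
}}

```text
time_s: 11.1
eef_pos: [0.5693, 0.1172, 0.1123]
eef_rot: [-0.001, 0.181, 0.983, -0.0]
wrist_force: [-8.4, 1.7, 8.9]
opening: 0.709
grasp_force: 68.1
```

```bash
python3 s.py
```

```text
t 11.1 q6 -1.2081 e6 -0.222 p [569.3 117.2 112.3] F [-8.4  1.7  8.9] T [0.204 1.213 0.037] yaw_y 69.14 0.709 68.1
```

Emit:
{"op": "carry_out", "data": {
  "deltas": "0 0 -0.3 0 0 -0.06 1; 0 0 -0.3 0 0 -0.06 1"
}}

```text
time_s: 11.35
eef_pos: [0.5692, 0.1172, 0.1125]
eef_rot: [-0.002, 0.151, 0.988, -0.0]
wrist_force: [-8.7, 1.3, 9.3]
opening: 0.712
grasp_force: 68.1
```

```bash
python3 s.py
```

```text
t 11.35 q6 -1.2681 e6 -0.221 p [569.2 117.2 112.5] F [-8.7  1.3  9.3] T [0.225 1.294 0.04 ] yaw_y 72.57 0.712 68.1
```

Emit:
{"op": "carry_out", "data": {
  "deltas": "0 0 -0.3 0 0 -0.06 1; 0 0 -0.3 0 0 -0.06 1"
}}

```text
time_s: 11.6
eef_pos: [0.5692, 0.1171, 0.1128]
eef_rot: [-0.002, 0.122, 0.993, -0.0]
wrist_force: [-9.0, 0.5, 9.3]
opening: 0.712
grasp_force: 68.1
```

```bash
python3 s.py
```

```text
t 11.6 q6 -1.3281 e6 -0.221 p [569.2 117.1 112.8] F [-9.   0.5  9.3] T [0.171 1.308 0.037] yaw_y 76.01 0.712 68.1
```

Emit:
{"op": "carry_out", "data": {
  "deltas": "0 0 -0.3 0 0 -0.06 1; 0 0 -0.3 0 0 -0.06 1"
}}

```text
time_s: 11.85
eef_pos: [0.5692, 0.1171, 0.1131]
eef_rot: [-0.002, 0.092, 0.996, -0.0]
wrist_force: [-8.3, 1.1, 9.4]
opening: 0.712
grasp_force: 68.1
```

```bash
python3 s.py
```

```text
t 11.85 q6 -1.3881 e6 -0.264 p [569.2 117.1 113.1] F [-8.3  1.1  9.4] T [ 0.175  1.376 -0.007] yaw_y 79.44 0.712 68.1
```

Effort rose from −0.221 to −0.264, so contact may be starting. Smaller steps from here.

Emit:
{"op": "carry_out", "data": {
  "deltas": "0 0 -0.1 0 0 -0.02 1; 0 0 -0.1 0 0 -0.02 1"
}}

```text
time_s: 12.1
eef_pos: [0.5692, 0.117, 0.1132]
eef_rot: [-0.002, 0.082, 0.997, -0.0]
wrist_force: [-8.7, 0.7, 9.0]
opening: 0.708
grasp_force: 68.1
```

```bash
python3 s.py
```

```text
t 12.1 q6 -1.4076 e6 -0.126 p [569.2 117.  113.2] F [-8.7  0.7  9. ] T [ 0.152  1.3   -0.053] yaw_y 80.56 0.708 68.1
```

Emit:
{"op": "carry_out", "data": {
  "deltas": "0 0 0 0 0 0 1; 0 0 0 0 0 0 1"
}}

```text
time_s: 12.35
eef_pos: [0.5692, 0.1171, 0.1131]
eef_rot: [-0.002, 0.082, 0.997, -0.0]
wrist_force: [-8.6, 1.0, 9.1]
opening: 0.713
grasp_force: 68.1
```

```bash
python3 s.py
```

```text
t 12.35 q6 -1.4074 e6 -0.061 p [569.2 117.1 113.1] F [-8.6  1.   9.1] T [ 0.124  1.313 -0.056] yaw_y 80.55 0.713 68.1
```

Emit:
{"op": "carry_out", "data": {
  "deltas": "0 0 -0.1 0 0 -0.02 1; 0 0 -0.1 0 0 -0.02 1; 0 0 -0.1 0 0 -0.02 1; 0 0 -0.1 0 0 -0.02 1"
}}

```text
time_s: 12.85
eef_pos: [0.5692, 0.117, 0.1133]
eef_rot: [-0.002, 0.072, 0.997, -0.0]
wrist_force: [-8.4, 1.2, 8.4]
opening: 0.713
grasp_force: 68.0
```

```bash
python3 s.py
```

```text
t 12.85 q6 -1.4274 e6 -0.096 p [569.2 117.  113.3] F [-8.4  1.2  8.4] T [ 0.122  1.286 -0.118] yaw_y 81.69 0.713 68.0
```

Contact is confirmed: torque builds about 0.06 N m per 0.02 rad. Tightening gently towards about −0.3 N m.

Emit:
{"op": "carry_out", "data": {
  "deltas": "0 0 -0.1 0 0 -0.03 1; 0 0 -0.1 0 0 -0.03 1; 0 0 -0.1 0 0 -0.03 1; 0 0 -0.1 0 0 -0.03 1"
}}

```text
time_s: 13.35
eef_pos: [0.5692, 0.117, 0.1133]
eef_rot: [-0.002, 0.058, 0.998, -0.0]
wrist_force: [-8.7, 0.3, 9.1]
opening: 0.708
grasp_force: 68.1
```

```bash
python3 s.py
```

```text
t 13.35 q6 -1.4572 e6 -0.161 p [569.2 117.  113.3] F [-8.7  0.3  9.1] T [ 0.076  1.32  -0.241] yaw_y 83.4 0.708 68.1
```

Emit:
{"op": "carry_out", "data": {
  "deltas": "0 0 0 0 0 -0.03 1; 0 0 0 0 0 -0.03 1; 0 0 0 0 0 -0.03 1; 0 0 0 0 0 -0.03 1"
}}

```text
time_s: 13.85
eef_pos: [0.5692, 0.117, 0.1135]
eef_rot: [-0.002, 0.043, 0.999, 0.0]
wrist_force: [-9.2, 1.1, 10.0]
opening: 0.71
grasp_force: 68.1
```

```bash
python3 s.py
```

```text
t 13.85 q6 -1.4871 e6 -0.24 p [569.2 117.  113.5] F [-9.2  1.1 10. ] T [ 0.129  1.402 -0.252] yaw_y 85.11 0.71 68.1
```

Emit:
{"op": "carry_out", "data": {
  "deltas": "0 0 0 0 0 -0.04 1; 0 0 0 0 0 -0.04 1; 0 0 0 0 0 -0.04 1; 0 0 0 0 0 -0.04 1"
}}

```text
time_s: 14.35
eef_pos: [0.5692, 0.1169, 0.1136]
eef_rot: [-0.002, 0.023, 1.0, 0.0]
wrist_force: [-9.7, 0.8, 11.3]
opening: 0.715
grasp_force: 68.2
```

```bash
python3 s.py
```

```text
t 14.35 q6 -1.5269 e6 -0.361 p [569.2 116.9 113.6] F [-9.7  0.8 11.3] T [ 0.069  1.448 -0.385] yaw_y 87.39 0.715 68.2
```

Estimated collar force is 43–75 N, firm and well under the limit. Hold, release, rise.

Emit:
{"op": "carry_out", "data": {
  "deltas": "0 0 0 0 0 0 1; 0 0 0 0 0 0 1; 0 0 0 0 0 0 1; 0 0 0 0 0 0 0.25; 0 0 0 0 0 0 0; 0 0 0 0 0 0 0; 0 0 0 0 0 0 0; 0 0 -30 0 0 0 0; 0 0 -80 0 0 0 0; 0 0 -120 0 0 0 0; 0 0 -120 0 0 0 0; 0 0 -120 0 0 0 0"
}}

```text
time_s: 15.85
eef_pos: [0.5704, 0.1167, 0.2324]
eef_rot: [-0.0, 0.022, 1.0, -0.0]
wrist_force: [-0.8, -0.6, 0.1]
opening: 0.996
grasp_force: 0.0
```

```bash
python3 s.py; python3 - <<'E'
from h import *
ps=np.array([np.cos(np.radians(82.4)),np.sin(np.radians(82.4))]);c=np.array([.57,.117])
# side check of lid (hand may occlude); container grip point 112 mm before the axis, real tcp=reported+29mm
g=c-.112*ps;print(g)
for y in(-7.6,172.4): print(y,delta((*g,.233),y))
im=vision.camera('side');cv2.imwrite('pics/g5.png',cv2.resize(im[170:300,170:330],None,fx=4.5,fy=4.5,interpolation=cv2.INTER_CUBIC))
E
```

```text
t 15.85 q6 -1.5289 e6 0.001 p [570.4 116.7 232.4] F [-0.8 -0.6  0.1] T [-0.004  0.017  0.025] yaw_y 87.49 0.996 0.0
[0.55518728 0.00598386]
-7.6 (array([  10.3, -111.3,   -0.5]), array([-6.0000e-04, -5.0000e-04,  1.6596e+00]))
172.4 (array([  10.3, -111.3,   -0.5]), array([ 5.000e-04, -6.000e-04, -1.482e+00]))
```

View pics/g5.png

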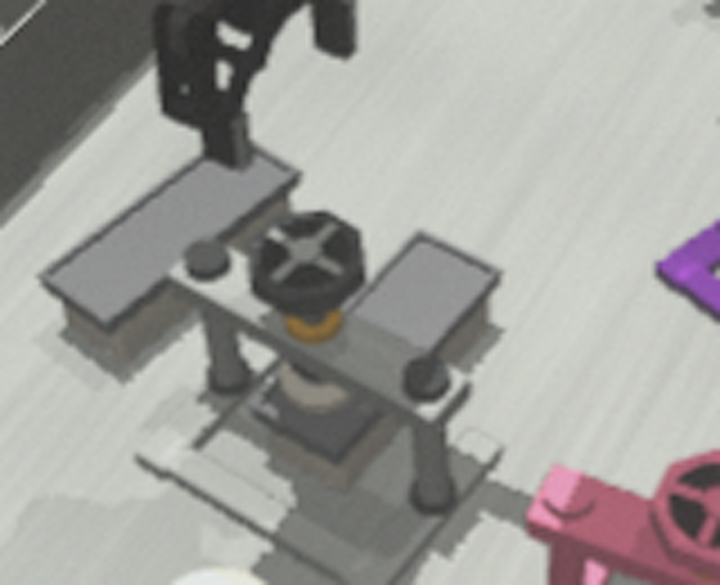

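Shown: wheel and foot are raised, the container is still in place and nothing else has moved. Now moving over the container front.

Emit:
{"op": "carry_out", "data": {
  "deltas": "12 -111 0 0 0 1.66 0; 12 -111 0 0 0 1.66 0; 12 -111 0 0 0 1.66 0; 12 -111 0 0 0 1.66 0; 12 -111 0 0 0 1.66 0; 12 -111 0 0 0 1.66 0; 12 -111 0 0 0 1.66 0; 12 -111 0 0 0 1.66 0; 12 -111 0 0 0 1.66 0; 12 -111 0 0 0 1.66 0; 12 -111 0 0 0 1.66 0"
}}

```text
time_s: 17.27
eef_pos: [0.5534, 0.0064, 0.2321]
eef_rot: [-0.001, 0.752, 0.66, -0.001]
wrist_force: [-0.4, 0.2, -0.1]
opening: 0.995
grasp_force: 0.0
```

```bash
python3 s.py; python3 - <<'E'
from h import *
print(delta((.5535,.006,.05),-7.6))
# finger tip and lid check
E
```

```text
t 17.27 q6 -0.0729 e6 0.02 p [553.4   6.4 232.1] F [-0.4  0.2 -0.1] T [-0.001  0.012 -0.012] yaw_y -7.45 0.995 0.0
(array([ -0.5,   0.5, 182.1]), array([-0.0017, -0.0002,  0.0027]))
```

Emit:
{"op": "carry_out", "data": {
  "deltas": "0 0 60 0 0 0 0; 0 0 120 0 0 0 0; 0 0 165 0 0 0 0; 0 0 195 0 0 0 0; 0 0 208 0 0 0 0; 0 0 214 0 0 0 0; 0 0 214 0 0 0 0; 0 0 214 0 0 0 0"
}}

```text
time_s: 18.27
eef_pos: [0.555, 0.0062, 0.0204]
eef_rot: [0.001, 0.752, 0.659, 0.001]
wrist_force: [0.4, 0.2, 0.3]
opening: 1.0
grasp_force: 0.0
```

Emit:
{"op": "carry_out", "data": {
  "deltas": "0 0 8 0 0 0 0; 0 0 16 0 0 0 0; 0 0 16 0 0 0 0"
}}

```text
time_s: 18.65
eef_pos: [0.553, 0.0066, 0.0021]
eef_rot: [-0.001, 0.753, 0.659, -0.001]
wrist_force: [-0.7, 0.8, -1.2]
opening: 0.998
grasp_force: 0.0
```

```bash
python3 s.py
```

```text
t 18.65 q6 -0.0699 e6 -0.001 p [553.    6.6   2.1] F [-0.7  0.8 -1.2] T [ 0.003 -0.013 -0.052] yaw_y -7.62 0.998 0.0
```

No contact so far. 12 mm lower, then grip.

Emit:
{"op": "carry_out", "data": {
  "deltas": "0 0 8 0 0 0 0; 0 0 12 0 0 0 0; 0 0 12 0 0 0 0; 0 0 12 0 0 0 0.15; 0 0 12 0 0 0 0.2; 0 0 12 0 0 0 0.3; 0 0 12 0 0 0 0.5; 0 0 12 0 0 0 1; 0 0 12 0 0 0 1; 0 0 12 0 0 0 1"
}}

```text
time_s: 19.9
eef_pos: [0.5545, 0.0062, -0.0082]
eef_rot: [0.0, 0.753, 0.659, 0.0]
wrist_force: [-0.1, 0.6, 6.4]
opening: 0.737
grasp_force: 66.7
```

```bash
python3 s.py; python3 - <<'E'
from h import *
o=sensors.get_obs();t=np.radians(82.4);print(delta(o['eef_pos']-.11*np.array([np.cos(t),np.sin(t),0]),-7.6))
E
```

```text
t 19.9 q6 -0.0699 e6 0.026 p [554.5   6.2  -8.2] F [-0.1  0.6  6.4] T [ 0.052  0.354 -0.021] yaw_y -7.62 0.737 66.7
(array([-110.,    0.,    0.]), array([ 0.0011,  0.0001, -0.0003]))
```

Emit:
{"op": "carry_out", "data": {
  "deltas": "-5 0 0 0 0 0 1; -12 0 0 0 0 0 1; -20 0 0 0 0 0 1; -30 0 0 0 0 0 1"
}}

```text
time_s: 20.4
eef_pos: [0.5508, -0.0227, -0.0082]
eef_rot: [0.0, 0.753, 0.659, 0.001]
wrist_force: [1.8, 0.6, -2.1]
opening: 0.739
grasp_force: 67.2
```

```bash
python3 s.py
```

```text
t 20.4 q6 -0.1257 e6 0.172 p [550.8 -22.7  -8.2] F [ 1.8  0.6 -2.1] T [ 0.013  0.021 -0.05 ] yaw_y -7.62 0.739 67.2
```

Emit:
{"op": "carry_out", "data": {
  "deltas": "-12 0 0 0 0 0 1; -25 0 0 0 0 0 1; -40 0 0 0 0 0 1; -55 0 0 0 0 0 1; -68 0 0 0 0 0 1; -78 0 0 0 0 0 1; -85 0 0 0 0 0 1; -85 0 0 0 0 0 1; -85 0 0 0 0 0 1; -85 0 0 0 0 0 1"
}}

```text
time_s: 21.65
eef_pos: [0.5392, -0.1082, -0.0082]
eef_rot: [0.001, 0.753, 0.658, 0.0]
wrist_force: [0.3, 2.3, 7.3]
opening: 0.734
grasp_force: 71.5
```

Emit:
{"op": "carry_out", "data": {
  "deltas": "0 0 0 0 0 0 0.25; 0 0 0 0 0 0 0; 0 0 0 0 0 0 0; 0 0 0 0 0 0 0; 0 0 0 0 0 0 0; 0 0 -20 0 0 0 0; 0 0 -60 0 0 0 0; 0 0 -120 0 0 0 0; 0 0 -160 0 0 0 0; 0 0 -160 0 0 0 0; 0 0 -160 0 0 0 0"
}}

```text
time_s: 23.02
eef_pos: [0.5382, -0.1074, 0.1505]
eef_rot: [-0.0, 0.753, 0.659, -0.0]
wrist_force: [-0.2, 0.0, 0.4]
opening: 1.0
grasp_force: 0.0
```

```bash
python3 s.py; python3 - <<'E'
from h import *
a=cv2.imread('pics/side0.png');b=vision.camera('side');m=(cv2.absdiff(a,b).max(2)>40).astype(np.uint8)
# lid pixels: backproject grey-lid mask near expected spot, z=.054
g=b.astype(int);t=np.radians(82.4);c=np.array([.57,.117])-.165*np.array([np.cos(t),np.sin(t)])
L=[]
for u in np.arange(-.12,.121,.004):
  row=[]
  for v in(-.02,0,.02):
    P=c+u*np.array([np.cos(t),np.sin(t)])+v*np.array([-np.sin(t),np.cos(t)])
    q=proj('side',[*P,.054])[0];row.append(int(b[int(round(q[1])),int(round(q[0]))].mean()))
  L.append((round(u*1000),*row))
print(L)
L=[]
for v in np.arange(-.06,.061,.004):
  row=[]
  for u in(-.05,0,.05):
    P=c+u*np.array([np.cos(t),np.sin(t)])+v*np.array([-np.sin(t),np.cos(t)])
    q=proj('side',[*P,.054])[0];row.append(int(b[int(round(q[1])),int(round(q[0]))].mean()))
  L.append((round(v*1000),*row))
print(L)
E
```

```text
t 23.02 q6 -0.2804 e6 -0.0 p [ 538.2 -107.4  150.5] F [-0.2  0.   0.4] T [-0.026  0.059 -0.024] yaw_y -7.62 1.0 0.0
[(-120, 219, 219, 220), (-116, 220, 219, 220), (-112, 221, 219, 220), (-108, 221, 218, 220), (-104, 221, 218, 218), (-100, 220, 217, 218), (-96, 220, 217, 218), (-92, 216, 201, 210), (-88, 160, 201, 119), (-84, 123, 124, 95), (-80, 123, 154, 96), (-76, 164, 159, 111), (-72, 162, 161, 109), (-68, 160, 153, 109), (-64, 160, 112, 109), (-60, 153, 110, 111), (-56, 109, 110, 110), (-52, 111, 110, 109), (-48, 111, 109, 110), (-44, 110, 110, 108), (-40, 109, 109, 111), (-36, 110, 109, 108), (-32, 118, 111, 109), (-28, 164, 110, 109), (-24, 164, 111, 111), (-20, 166, 110, 110), (-16, 165, 109, 109), (-12, 157, 110, 110), (-8, 154, 110, 101), (-4, 152, 101, 100), (0, 152, 100, 102), (4, 151, 102, 105), (8, 152, 101, 103), (12, 153, 100, 103), (16, 153, 100, 100), (20, 152, 110, 100), (24, 154, 155, 102), (28, 154, 153, 144), (32, 154, 155, 162), (36, 153, 153, 155), (40, 155, 154, 155), (44, 153, 153, 154), (48, 153, 155, 156), (52, 154, 156, 154), (56, 152, 155, 154), (60, 152,
[... 285 characters left out ...]
(116, 127, 182, 209), (120, 123, 178, 213)]
[(-60, 218, 221, 187), (-56, 218, 220, 212), (-52, 221, 219, 207), (-48, 220, 221, 209), (-44, 220, 220, 209), (-40, 219, 221, 206), (-36, 216, 221, 203), (-32, 132, 170, 180), (-28, 99, 131, 116), (-24, 108, 141, 134), (-20, 111, 152, 154), (-16, 109, 141, 154), (-12, 109, 144, 153), (-8, 111, 101, 153), (-4, 110, 101, 154), (0, 109, 100, 156), (4, 110, 103, 154), (8, 111, 104, 157), (12, 110, 102, 154), (16, 112, 102, 154), (20, 110, 102, 153), (24, 111, 102, 154), (28, 107, 101, 156), (32, 100, 92, 127), (36, 97, 90, 85), (40, 109, 112, 107), (44, 117, 113, 112), (48, 139, 112, 109), (52, 141, 121, 115), (56, 142, 138, 130), (60, 144, 143, 127)]
```

The lid edges lie at −87 and +83 mm around the expected centre, so the container is about 167 mm before the axis, on the middle line, and the hand is clear.

```bash
python3 -c "
from bench import ctrl
print(ctrl.hand_in())"
```

```text
the job is handed in; nothing more can be done
None
```

I handed the job in at about 23 s, and the hand-in call returned no verdict: the collar is up against the bush at an estimated 43–75 N, and the container stands about 167 mm in front of the screw axis, near the middle line, with the hand clear.

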